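# Find the rocking corner of the balance plate and shim it

## Task

The plate under the small bench balance rocks at one corner: press down on the plate's corner pads one after another with a fingertip until you find the corner that dips, press that corner's raised shim tab all the way down flat, and then press firmly on the same corner pad again to check that it no longer rocks. Only press, with the fingers: leave the other three shim tabs raised, do not lift or shift the plate, and leave the other things on the bench where they stand. Finish with the robot clear of everything.

Things in the scene. Friction and masses are not known exactly. Their poses are not given: they have to be found in the camera images.
- base: Fixed dark steel tray on the bench, 180 mm (x) by 215 mm (y), 6 mm thick; origin under its centre, on the bench top; x away from the robot at yaw 0, y to the left. It carries the plate on four hidden feet, the four shim tabs, and four locating posts (44 mm tall) at the middles of the plate's sides.
- plate: Loose aluminium plate 170 (x) by 200 (y) by 10 mm, 1.8 kg with the low balance (116 x 100 mm, pan top 38 mm above the underside) on it. Origin under its centre, 40 mm above the bench; axes as the tray's. Level at rest. One corner (varies, unseen) dips nearly 4 mm under about 6 N, tilting the plate 0.04 rad, and springs back; the other three give under 1 mm.
- corner_1 (a point): Centre of the top of the round steel press pad (22 mm across, 3 mm high) on the plate's near left corner, at x -62, y 80, z 13 mm in the plate's frame (53 mm above the bench). Press straight down here to try this corner.
- corner_2 (a point): Centre of the top of the round steel press pad (22 mm across, 3 mm high) on the plate's far left corner, at x 62, y 80, z 13 mm in the plate's frame (53 mm above the bench). Press straight down here to try this corner.
- corner_3 (a point): Centre of the top of the round steel press pad (22 mm across, 3 mm high) on the plate's far right corner, at x 62, y -80, z 13 mm in the plate's frame (53 mm above the bench). Press straight down here to try this corner.
- corner_4 (a point): Centre of the top of the round steel press pad (22 mm across, 3 mm high) on the plate's near right corner, at x -62, y -80, z 13 mm in the plate's frame (53 mm above the bench). Press straight down here to try this corner.
- shim_1 (a joint): Turn of the near left corner's shim tab, rad: 0 to 0.06 raised (sloping up and out at 45 degrees), 0.85 at its stop, flat. Needs 2 to 4 N, stays where it is left. Flat, its cam stands under 1 mm below this corner and bears it if it dips. Hinge pin along the tray's x, at x -72, y 92, z 19 mm in the tray's frame.
- shim_2 (a joint): Turn of the far left corner's shim tab, rad: 0 to 0.06 raised (sloping up and out at 45 degrees), 0.85 at its stop, flat. Needs 2 to 4 N, stays where it is left. Flat, its cam stands under 1 mm below this corner and bears it if it dips. Hinge pin along the tray's x, at x 72, y 92, z 19 mm in the tray's frame.
- shim_3 (a joint): Turn of the far right corner's shim tab, rad: 0 to 0.06 raised (sloping up and out at 45 degrees), 0.85 at its stop, flat. Needs 2 to 4 N, stays where it is left. Flat, its cam stands under 1 mm below this corner and bears it if it dips. Hinge pin along the tray's x, at x 72, y -92, z 19 mm in the tray's frame.
- shim_4 (a joint): Turn of the near right corner's shim tab, rad: 0 to 0.06 raised (sloping up and out at 45 degrees), 0.85 at its stop, flat. Needs 2 to 4 N, stays where it is left. Flat, its cam stands under 1 mm below this corner and bears it if it dips. Hinge pin along the tray's x, at x -72, y -92, z 19 mm in the tray's frame.
- tab_1 (a point): Point on the near left shim tab, 60 mm from its pin. The tab: plain steel strip 16 mm wide, 4 mm thick, with a 24 x 26 mm end pad, 76 mm long, reaching out of the plate's left (+y) edge. It swings down and out; a straight press down at y 132 mm in the tray's frame turns it fully; there its top is about 60 mm above the bench raised, 19 mm flat.
- tab_2 (a point): Point on the far left shim tab, 60 mm from its pin. The tab: plain steel strip 16 mm wide, 4 mm thick, with a 24 x 26 mm end pad, 76 mm long, reaching out of the plate's left (+y) edge. It swings down and out; a straight press down at y 132 mm in the tray's frame turns it fully; there its top is about 60 mm above the bench raised, 19 mm flat.
- tab_3 (a point): Point on the far right shim tab, 60 mm from its pin. The tab: plain steel strip 16 mm wide, 4 mm thick, with a 24 x 26 mm end pad, 76 mm long, reaching out of the plate's right (-y) edge. It swings down and out; a straight press down at y -132 mm in the tray's frame turns it fully; there its top is about 60 mm above the bench raised, 19 mm flat.
- tab_4 (a point): Point on the near right shim tab, 60 mm from its pin. The tab: plain steel strip 16 mm wide, 4 mm thick, with a 24 x 26 mm end pad, 76 mm long, reaching out of the plate's right (-y) edge. It swings down and out; a straight press down at y -132 mm in the tray's frame turns it fully; there its top is about 60 mm above the bench raised, 19 mm flat.
- weight: Bystander: small brass knob weight, 26 mm across, 36 mm tall, standing between the two left tabs; origin under its centre.
- vial: Bystander: small white capped vial, 25 mm across, 45 mm tall, standing between the two right tabs; origin under its centre.
- spatula: Bystander: thin steel lab spatula, 160 mm long, 8 mm high, lying on the bench on the robot's side of the tray.
- tip_box: Bystander: closed grey plastic tip box with a blue lid, 85 x 120 x 45 mm, beyond the tray; origin under its centre.
- reagent: Bystander: bottle 70 mm across, 170 mm tall, on the left of the bench; origin under its centre.
- beaker: Bystander: empty glass beaker, 76 mm across, 90 mm tall, on the right; origin under its centre.
- jar: Bystander: jar 60 mm across, 100 mm tall, on the right; origin under its centre.

How it is judged:
By the outcome, as a careful person would: the job done as asked, in the order asked, and still so for the second after the job is handed in, with the robot touching nothing.
It also fails if it takes over 58 s, if anything falls off the work surface, if the arm or the gripper's body presses on something with over 40 N, if the wrist force passes 120 N, or if a joint passes its speed limit or range.

## Robot

A 6-joint arm with a two-finger parallel gripper is mounted at the origin on the work surface. World frame = base frame: x ahead of the robot, y to its left, z up, the work surface at z = 0. Lengths are in m, angles in degrees, forces in N, time in s.
With the tool pointing down it reaches from about 0.4 to 0.825 m from the base axis. Payload 7 kg.
Tool frame: the origin (TCP) lies at the centre of the arm's flange, where the gripper is bolted on; the fingertips stand 178 mm ahead of it and the grasp point (between the pads) lies ahead of it (ctrl.grip_depth is the z of the grasp point in the tool frame, in m); z points along the fingers, x is the direction in which the jaws open and shut, and the axes are right-handed (so a half turn about z gives the same grasp; the last joint's range is limited). The gripper opens to 88 mm and grips with 3 to 60 N. Pads are 19 mm wide; open, the fingers measure 130 mm over their backs; the gripper's body (78 mm by 193 mm) begins 47 mm behind the grasp point.
Start: joints at [-46.576, 20.546, 0.682, 0, -70.136, -16.507], TCP at [0.306, -0.602, 0.405] pointing down, gripper open.
Joint ranges: [-176.03, 176.03], [-82.01, 121.73], [-58.28, 71.71], [-173.87, 95.51], [-174.79, -0.11], [-173.66, 173.66]. Speed limits (degrees/s): [136.94, 136.94, 172.46, 180, 180, 180].

## Interface

Orientations are given as [roll, pitch, yaw] about the fixed x, y, z axes, in that order (R = Rz(yaw) Ry(pitch) Rx(roll)).
In Python, from plant import ctrl gives the robot as it stands.
- The arm moves only by the tool carry_out, never from a script. Its arguments are lists of equal length, an entry for each row: "linear": the shift along the tool's x, y, z in cm, a list of three; "twist": the turn about the tool's z in degrees. In form: {"linear": [[tx, ty, tz], ...], "twist": [twist, ...]}. A call has 1 to 12 rows; each row is the pose to reach, as a shift and turn from the pose measured when the call began, along the tool's axes at that moment; what a row does not reach only later rows make up. A row lasts 1/12 s, in which the tool goes at most 41.7 mm and 7.16 degrees, less where a joint would pass 70% of its speed; a pose out of reach is approached as far as the arm can. A call with a gripper value outside its range is refused whole. "fingers" is the gripper's target within -1 to 1 (fully open at 1, half-way at 0, shut at -1), set as the call begins (left out, the last holds). The fingers move at their own pace and stop on an object; the grip force is fixed at half the most. Time passes only in rows, so rows that repeat a pose let the fingers close. It gives the time, the measured TCP pose, the force and the opening at its end, in the units of the state.
- ctrl.get_obs(): the state, without advancing time (a new reading comes with each control period).
- ctrl.snapshot(name): name is "scene" or "top" or "wrist"; returns the picture (400x640x3 uint8, blue, green, red); there is no depth.
- ctrl.camera_params(name): a dict with "fovy" (degrees; the focal length in pixels is half the picture's height over the tangent of half this angle, whatever the lens; pixels are square), "cx", "cy" (the principal point, pixels), "eye" and "rotation" of the camera in the world; the wrist camera has in their place "T_tool_cam" (4x4, takes a point from camera to tool coordinates, whose origin is the TCP and whose axes are the tool frame's). Camera axes: x right, y down, z forward; pixel columns grow to the right and rows downward; lengths in m; the calibration is good to about 2 mm. A picture is of the moment at which its call begins: read the wrist's pose just before it. camera_params takes no time and is no camera call.
- ctrl.close_job(): hands the job in, once; it reports no verdict.
The state is a dict: "clock": time; "joint_pos": joint angles; "qvel": joint speeds; "tau": joint torques, N m; "tool_pos": TCP position; "orientation": TCP orientation; "force": force on the tool from outside, world axes, zero at the start; "moment": the same for the moment, N m; "opening": finger opening in m.
Only numpy, scipy, OpenCV 4.12 (cv2) and the standard library are available. Lean on these libraries where they do the work, as an engineer would, in place of code of your own. Each camera call takes 0.05 s, during which the arm holds its last target.

## Working session

There is one attempt and no reset: what is moved stays moved. The work goes in short steps, Python scripts to look and compute and a tool call to move; the robot and the scene stay as the last step left them, time stands still between calls to the robot, and variables do not carry over. Pictures are saved under pics/ and viewed, and the job is handed in when it is done.

Besides the shell and the picture viewer there is one more tool, called as a command line: name --pt "numbers of a row" for each row, then --argument value for the rest. carry_out: Moves the arm, as the interface text tells. Its arguments: {"type":"object","properties":{"linear":{"type":"array","items":{"type":"array","items":{"type":"number"}}},"twist":{"type":"array","items":{"type":"number"}},"fingers":{"type":"number"}},"required":["linear","twist"]}

```bash
mkdir -p pics; ls; python3 - <<'E'
from plant import ctrl
import cv2
print(ctrl.get_obs(), ctrl.grip_depth)
for n in ("scene","top"):
    cv2.imwrite(f"pics/{n}0.png",ctrl.snapshot(n)); print(n,ctrl.camera_params(n))
print(ctrl.camera_params("wrist"))
E
```

```text
pics
{'clock': 0.0, 'joint_pos': array([-4.65751547e+01,  2.05910681e+01,  6.34615996e-01, -2.02699267e-02,
       -7.01342033e+01, -1.65071980e+01]), 'qvel': array([-0.07099645,  0.05612321, -0.12166854, -0.04058065, -0.01782929,
        0.03247821]), 'tau': array([ 6.93874408e-04, -5.82723820e+01,  2.93064505e+01,  6.99728027e+00,
        7.11413290e-03, -1.39850308e-04]), 'tool_pos': array([ 0.30549962, -0.6017009 ,  0.40373251]), 'orientation': array([-1.79992509e+02, -9.23336119e-02,  1.16910738e+02]), 'force': array([0.05059512, 0.70796836, 0.56038477]), 'moment': array([ 0.01438   , -0.01595039, -0.01555869]), 'opening': 0.08766502804214958} 0.1593
scene {'fovy': 48.10913455112622, 'cx': 317.4296001860399, 'cy': 200.87503507944828, 'eye': array([1.11194007, 0.50261778, 1.00580613]), 'rotation': array([-141.3453105 ,    0.35295612,  131.90075529])}
top {'fovy': 49.824863760110375, 'cx': 315.7680499633718, 'cy': 194.01406898942835, 'eye': array([ 0.41566334, -0.01157562,  1.39142359]), 'rotation': array([-172.59596885,   -0.67101424,  -88.38599175])}
{'fovy': 68.14964672274141, 'cx': 314.9809755924783, 'cy': 198.87132730456614, 'T_tool_cam': array([[ 9.99999660e-01,  6.36782702e-04, -5.23533442e-04,
        -2.13473949e-04],
       [-4.45888017e-04,  9.51966051e-01,  3.06203263e-01,
        -8.28042112e-02],
       [ 6.93371005e-04, -3.06202926e-01,  9.51966012e-01,
         1.97276600e-02],
       [ 0.00000000e+00,  0.00000000e+00,  0.00000000e+00,
         1.00000000e+00]])}
```

View pics/top0.png

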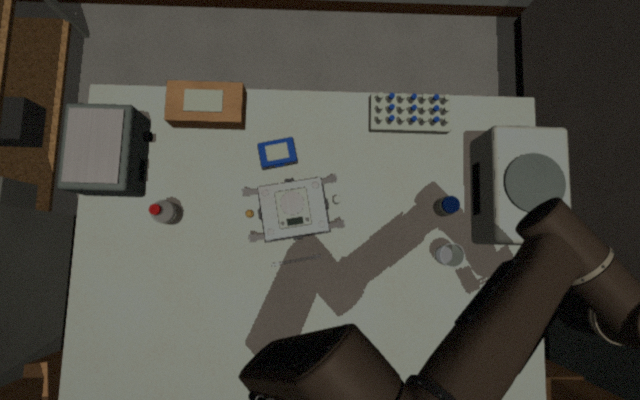

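View pics/scene0.png

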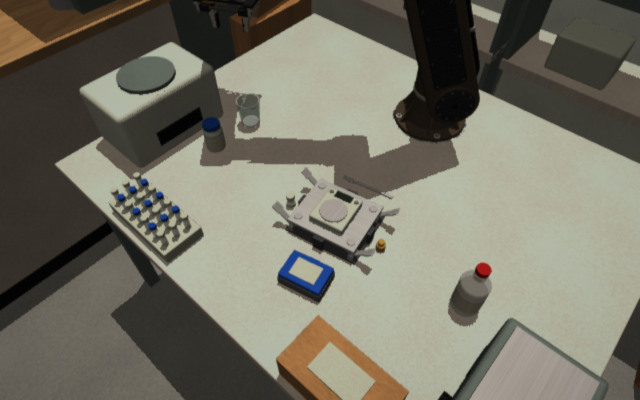

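The tray is near pixel (293,210) in the top view and (336,215) in the scene view, slightly yawed. I'll enlarge both.

```bash
cat > h.py <<'E'
from plant import ctrl
import cv2, numpy as np
from scipy.spatial.transform import Rotation as R
def rot(r): return R.from_euler('xyz',r,degrees=True).as_matrix()
def cam(n,pose=None):
    p=ctrl.camera_params(n); f=200/np.tan(np.radians(p['fovy']/2))
    if n=='wrist':
        T=np.eye(4);T[:3,:3]=rot(pose[1]);T[:3,3]=pose[0];T=T@p['T_tool_cam'];return f,p['cx'],p['cy'],T[:3,3],T[:3,:3]
    return f,p['cx'],p['cy'],np.array(p['eye']),rot(p['rotation'])
def onz(c,uv,z):
    f,cx,cy,e,M=c; d=M@np.array([(uv[0]-cx)/f,(uv[1]-cy)/f,1]); return e+d*(z-e[2])/d[2]
def proj(c,P):
    f,cx,cy,e,M=c; q=M.T@(np.array(P)-e); return np.array([cx+f*q[0]/q[2],cy+f*q[1]/q[2]])
E
python3 - <<'E'
from h import *
c=cam('top')
a=cv2.imread('pics/top0.png'); cv2.imwrite('pics/topz.png',cv2.resize(a[165:275,225:360],None,fx=5.5,fy=5.4,interpolation=cv2.INTER_CUBIC))
for uv in [(258,187),(325,178),(329,231),(264,241)]: print(onz(c,uv,.05))
s=cv2.imread('pics/scene0.png'); cv2.imwrite('pics/scz.png',cv2.resize(s[160:310,260:420],None,fx=4,fy=4,interpolation=cv2.INTER_CUBIC)[:600])
E
```

```text
[0.60719735 0.15976484 0.05      ]
[ 0.64220114 -0.05007348  0.05      ]
[ 0.47571491 -0.0667439   0.05      ]
[0.43910707 0.13357491 0.05      ]
```

View pics/topz.png

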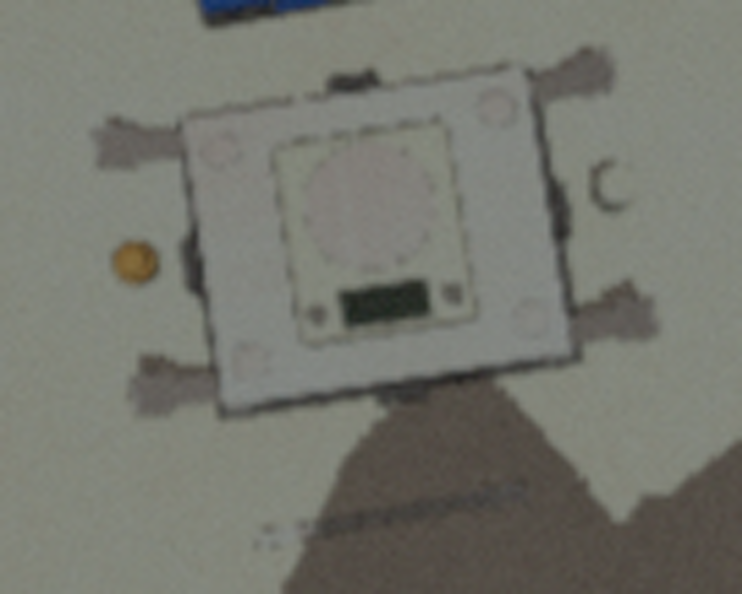

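View pics/scz.png

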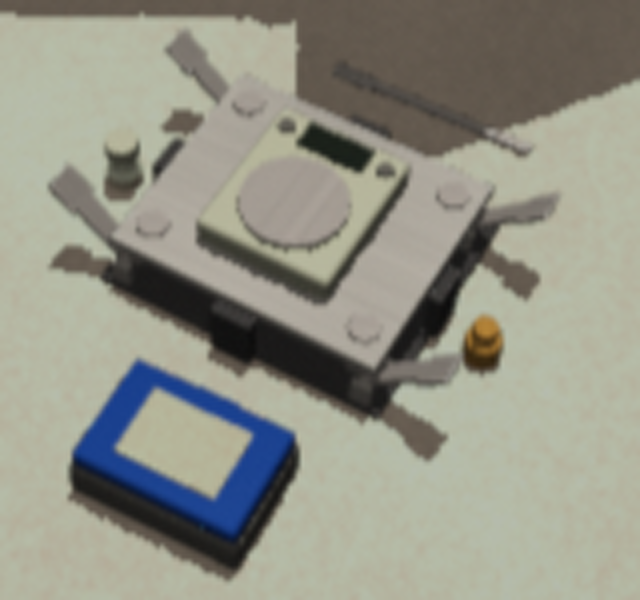

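```bash
cat >> h.py <<'E'
L=np.array([[-62,80],[-62+124,80],[62,-80],[-62,-80]])/1e3
def fit(P):
    P=np.array(P)[:,:2]; m=P.mean(0); a=L-L.mean(0);b=P-m
    th=np.arctan2((a[:,0]*b[:,1]-a[:,1]*b[:,0]).sum(),(a*b).sum()); 
    M=np.array([[np.cos(th),-np.sin(th)],[np.sin(th),np.cos(th)]]); print('xy',m,'yaw',np.degrees(th),'res mm',(b-a@M.T)*1e3); return m,th
E
python3 - <<'E'
from h import *
c=cam('top'); fit([onz(c,(225+(x+.5)/5.5-.5,165+(y+.5)/5.4-.5),.053) for x,y in [(251,360),(222,150),(497,110),(532,318)]])
c=cam('scene'); fit([onz(c,(260+(x+.5)/4-.5,160+(y+.5)/4-.5),.053) for x,y in [(453,195),(363,327),(153,223),(249,101)]])
E
```

```text
xy [0.54419033 0.04775457] yaw 10.358619412128784 res mm [[ 0.74441039  0.01079821]
 [-0.35647451 -0.72582886]
 [-0.99054903  0.81152791]
 [ 0.60261315 -0.09649726]]
xy [0.54434354 0.05027147] yaw 10.397701371737526 res mm [[ 0.01650258  0.00298201]
 [ 0.16001014 -0.44906591]
 [ 0.03186359  0.60641466]
 [-0.20837631 -0.16033077]]
```

Both views agree: tray at about (0.544, 0.049), yaw 10.4°. Next I move the shut gripper above it, jaws along the tray's x, for a wrist view.

```bash
cat >> h.py <<'E'
def go(xyz,yaw):
    o=ctrl.get_obs(); M=rot(o['orientation']); d=M.T@(np.array(xyz)-o['tool_pos'])*100
    tw=-((yaw-o['orientation'][2]+180)%360-180); print('shift cm',d.round(2),'twist',round(tw,2))
E
python3 - <<'E'
from h import *
go([.544,.03,.42],190.4)
c=cam('top')
for uv in [(480,125),(475,235)]: print(onz(c,uv,.2))
print(onz(c,(165,210),.1), onz(c,(250,213),.03), onz(c,(337,199),.04))
E
```

```text
shift cm [45.53 49.86 -1.56] twist -73.48
[ 0.78393995 -0.48553085  0.2       ]
[ 0.46955492 -0.46498843  0.2       ]
[0.52213302 0.42844069 0.1       ] [0.52622836 0.1838095  0.03      ] [ 0.57776883 -0.09000911  0.04      ]
```

carry_out --pt "0 0 -3" --pt "0 0 -6" --pt "2 2 -8" --pt "4.5 5 -8" --pt "7 8 -8" --pt "10 11 -8" --pt "13 14 -8" --pt "16 17 -8" --pt "19 20.5 -8" --pt "22 24 -8" --pt "25 27.5 -8" --pt "28 31 -8" --twist '[0,0,-4,-9,-14,-19,-24,-29,-34,-39,-44,-49]' --fingers -1

```text
clock: 1.1
tool_pos: [0.4476, -0.2283, 0.4842]
orientation: [179.9, -0.1, 166.2]
force: [2.1, 0.3, 0.4]
opening: 0.0131
```

```bash
python3 - <<'E'
from h import *
go([.544,.03,.42],190.4)
E
```

```text
shift cm [-3.18 27.38  6.45] twist -24.25
```

carry_out --pt "-0.4 3.2 0.5" --pt "-0.8 6.5 1" --pt "-1.2 10 2" --pt "-1.6 13.5 3" --pt "-2 17 4" --pt "-2.4 20.5 5" --pt "-2.8 24 6" --pt "-3.2 26.5 6.45" --pt "-3.2 27.4 6.45" --pt "-3.2 27.4 6.45" --pt "-3.2 27.4 6.45" --pt "-3.2 27.4 6.45" --twist '[-3,-6,-9,-12,-15,-18,-21,-24,-24.2,-24.2,-24.2,-24.2]'

```text
clock: 2.1
tool_pos: [0.5439, 0.0295, 0.4202]
orientation: [179.9, -0.0, -169.7]
force: [-0.3, -0.6, 0.2]
opening: 0.0003
```

```bash
python3 - <<'E'
from h import *
o=ctrl.get_obs(); a=ctrl.snapshot('wrist'); cv2.imwrite('pics/w1.png',a)
print(o['tool_pos'],o['orientation'],o['force'],o['qvel'].round(2))
c=cam('wrist',(o['tool_pos'],o['orientation']))
th=np.radians(10.4);M=np.array([[np.cos(th),-np.sin(th)],[np.sin(th),np.cos(th)]])
for l in L: print(proj(c,[*(M@l+[.5443,.049]),.053]))
E
```

```text
[0.54391365 0.02947566 0.42016884] [ 1.79916401e+02 -2.14123282e-02 -1.69701629e+02] [-0.28245864 -0.64749513  0.17708522] [-0.61 -0.52 -0.07  0.06 -0.01 -0.09]
[359.92164445 250.13777015]
[265.08626554 250.26642507]
[257.636054  124.3401399]
[366.27857179 124.18917399]
```

View pics/w1.png

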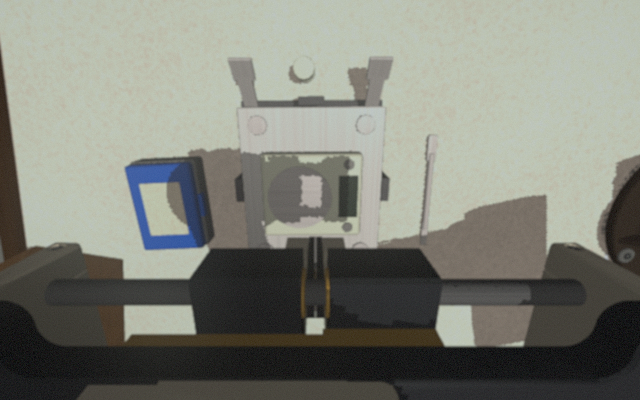

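The wrist view shows the pads at (257,125) and (366,124), matching the predicted (257.6,124.3) and (366.3,124.2), so the pose is good. Now to corner 4.

```bash
cat >> h.py <<'E'
th0=np.radians(10.4);M0=np.array([[np.cos(th0),-np.sin(th0)],[np.sin(th0),np.cos(th0)]]);C0=np.array([.5443,.049])
def wp(x,y): return M0@np.array([x,y])+C0
def gol(x,y,ztip): go([*wp(x,y),ztip+.178],190.4)
E
python3 - <<'E'
from h import *
gol(-.062,-.080,.06)
E
```

```text
shift cm [ 5.79 -6.1  18.22] twist -0.13
```

carry_out --pt "1.5 -1.6 3" --pt "3 -3.2 6" --pt "4.5 -4.7 9" --pt "5.8 -6.1 12" --pt "5.8 -6.1 14" --pt "5.8 -6.1 16" --pt "5.8 -6.1 17.3" --pt "5.8 -6.1 18.0" --pt "5.8 -6.1 18.2" --pt "5.8 -6.1 18.2" --pt "5.8 -6.1 18.2" --pt "5.8 -6.1 18.2" --twist '[0,0,0,0,0,0,0,0,0,0,0,0]'

```text
clock: 3.15
tool_pos: [0.498, -0.0409, 0.2392]
orientation: [179.9, 0.1, -169.7]
force: [0.3, -0.4, -0.8]
opening: 0.0006
```

```bash
python3 - <<'E'
from h import *
o=ctrl.get_obs(); print(o['tool_pos'],o['orientation'],o['force'])
gol(-.062,-.080,.053)
a=ctrl.snapshot('wrist'); cv2.imwrite('pics/w2.png',a)
s=ctrl.snapshot('scene'); cv2.imwrite('pics/s2.png',cv2.resize(s[130:290,240:440],None,fx=4,fy=3.75,interpolation=cv2.INTER_CUBIC)[:600])
E
```

```text
[ 0.49802623 -0.04085031  0.23922925] [ 1.79905140e+02  1.02654965e-01 -1.69727539e+02] [ 0.2521445  -0.43880978 -0.76702802]
shift cm [0.03 0.   0.82] twist -0.13
```

View pics/w2.png

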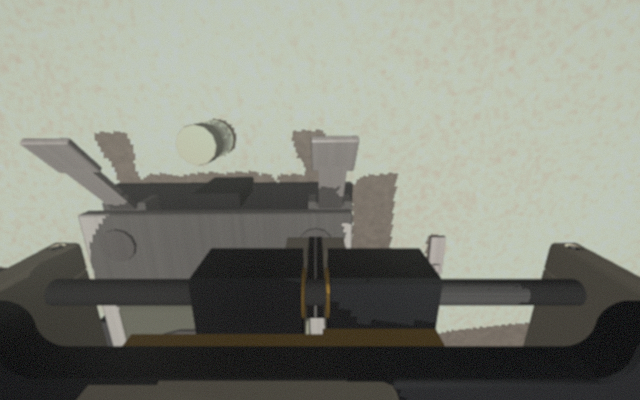

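View pics/s2.png

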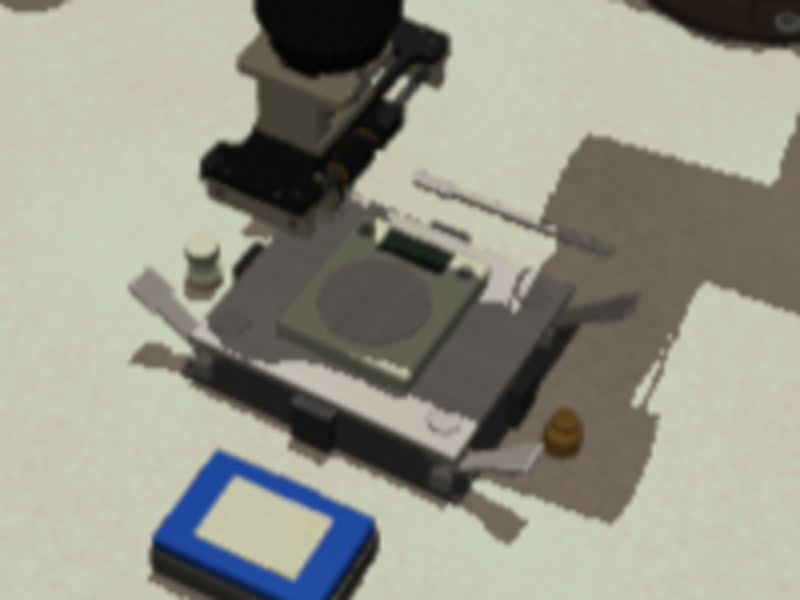

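carry_out --pt "0 0 0.3" --pt "0 0 0.6" --pt "0 0 0.8" --pt "0 0 0.8" --pt "0 0 0.8" --pt "0 0 0.8" --twist '[0,0,0,0,0,0]'

```text
clock: 3.75
tool_pos: [0.4979, -0.0407, 0.2314]
orientation: [179.9, 0.1, -169.7]
force: [-2.5, 0.1, 6.8]
opening: 0.0002
```

carry_out --pt "0 0 0.1" --pt "0 0 0.1" --pt "0 0 0.1" --twist '[0,0,0]'

```text
clock: 4.0
tool_pos: [0.4979, -0.0406, 0.2313]
orientation: [179.9, 0.1, -169.7]
force: [-5.4, 0.9, 14.0]
opening: 0.0005
```

carry_out --pt "0 0 0.1" --pt "0 0 0.1" --pt "0 0 0.1" --twist '[0,0,0]'

```text
clock: 4.25
tool_pos: [0.4979, -0.0406, 0.2313]
orientation: [179.9, 0.1, -169.6]
force: [-4.7, 1.9, 15.3]
opening: 0.0009
```

Corner 4 is stiff: 15 N with no travel. Next is corner 1, 16 cm along tool y.

carry_out --pt "0 0 -2.5" --pt "0 0 -5" --pt "0 3.5 -6" --pt "0 7 -6" --pt "0 10.5 -6" --pt "0 14 -6" --pt "0 16 -5" --pt "0 16 -3" --pt "0 16 -1.3" --pt "0 16 -0.6" --pt "0 16 -0.5" --pt "0 16 -0.5" --twist '[0,0,0,0,0,0,0,0,0,0,0,0]'

```text
clock: 5.25
tool_pos: [0.4692, 0.1167, 0.2363]
orientation: [180.0, 0.1, -169.6]
force: [0.1, -0.2, -0.6]
opening: 0.0005
```

```bash
python3 - <<'E'
from h import *
gol(-.062,.080,.053)
E
```

```text
shift cm [ 0.03 -0.01  0.53] twist -0.03
```

carry_out --pt "0 0 0.2" --pt "0 0 0.4" --pt "0 0 0.5" --pt "0 0 0.5" --pt "0 0 0.5" --pt "0 0 0.5" --twist '[0,0,0,0,0,0]'

```text
clock: 5.75
tool_pos: [0.4693, 0.1166, 0.2315]
orientation: [180.0, 0.1, -169.6]
force: [0.5, 0.5, -0.4]
opening: 0.0007
```

carry_out --pt "0 0 0.1" --pt "0 0 0.1" --pt "0 0 0.1" --twist '[0,0,0]'

```text
clock: 6.0
tool_pos: [0.4693, 0.1167, 0.2313]
orientation: [180.0, 0.1, -169.6]
force: [-3.6, -0.5, 9.9]
opening: 0.0004
```

carry_out --pt "0 0 0.1" --pt "0 0 0.1" --pt "0 0 0.1" --twist '[0,0,0]'

```text
clock: 6.25
tool_pos: [0.4692, 0.1167, 0.2313]
orientation: [180.0, 0.1, -169.6]
force: [-4.9, -0.1, 11.7]
opening: 0.0005
```

Corner 1 is stiff too: about 12 N, no travel. Next is corner 2 (far left), 12.4 cm along tool −x.

carry_out --pt "0 0 -2.5" --pt "0 0 -5" --pt "-3 0 -6" --pt "-6.5 0 -6" --pt "-10 0 -6" --pt "-12.4 0 -5.5" --pt "-12.4 0 -4" --pt "-12.4 0 -2" --pt "-12.4 0 -0.9" --pt "-12.4 0 -0.5" --pt "-12.4 0 -0.5" --pt "-12.4 0 -0.5" --twist '[0,0,0,0,0,0,0,0,0,0,0,0]'

```text
clock: 7.25
tool_pos: [0.5913, 0.1392, 0.2372]
orientation: [180.0, 0.2, -169.6]
force: [-0.0, -0.1, 0.5]
opening: 0.0001
```

```bash
python3 - <<'E'
from h import *
gol(.062,.080,.053)
E
```

```text
shift cm [ 0.05 -0.02  0.62] twist 0.03
```

carry_out --pt "0 0 0.2" --pt "0 0 0.4" --pt "0 0 0.6" --pt "0 0 0.6" --pt "0 0 0.6" --pt "0 0 0.6" --twist '[0,0,0,0,0,0]'

```text
clock: 7.75
tool_pos: [0.5913, 0.1392, 0.2315]
orientation: [180.0, 0.2, -169.6]
force: [-0.7, 0.6, 2.1]
opening: 0.0006
```

carry_out --pt "0 0 0.1" --pt "0 0 0.1" --pt "0 0 0.1" --twist '[0,0,0]'

```text
clock: 8.0
tool_pos: [0.5913, 0.1393, 0.2314]
orientation: [180.0, 0.2, -169.5]
force: [-2.6, 0.3, 7.6]
opening: 0.0003
```

carry_out --pt "0 0 0.1" --pt "0 0 0.1" --pt "0 0 0.1" --twist '[0,0,0]'

```text
clock: 8.25
tool_pos: [0.5912, 0.1393, 0.2314]
orientation: [180.0, 0.2, -169.5]
force: [-3.3, -0.3, 9.2]
opening: 0.0002
```

Corner 2 is stiff as well: 9 N, no travel. That leaves corner 3, which I still press to confirm.

carry_out --pt "0 0 -2.5" --pt "0 0 -5" --pt "0 -3.5 -6" --pt "0 -7 -6" --pt "0 -10.5 -6" --pt "0 -14 -6" --pt "0 -16 -5" --pt "0 -16 -3" --pt "0 -16 -1.3" --pt "0 -16 -0.6" --pt "0 -16 -0.5" --pt "0 -16 -0.5" --twist '[0,0,0,0,0,0,0,0,0,0,0,0]'

```text
clock: 9.25
tool_pos: [0.6204, -0.0179, 0.2363]
orientation: [-180.0, 0.2, -169.5]
force: [1.0, 0.4, -0.2]
opening: 0.0001
```

```bash
python3 - <<'E'
from h import *
gol(.062,-.080,.053)
E
```

```text
shift cm [ 0.08 -0.05  0.53] twist 0.1
```

carry_out --pt "0 0 0.2" --pt "0 0 0.4" --pt "0 0 0.5" --pt "0 0 0.5" --pt "0 0 0.5" --pt "0 0 0.5" --twist '[0,0,0,0,0,0]'

```text
clock: 9.75
tool_pos: [0.6205, -0.0178, 0.2316]
orientation: [-180.0, 0.2, -169.5]
force: [0.5, 0.5, 0.1]
opening: 0.0004
```

carry_out --pt "0 0 0.1" --pt "0 0 0.1" --pt "0 0 0.1" --twist '[0,0,0]'

```text
clock: 10.0
tool_pos: [0.6205, -0.0178, 0.2309]
orientation: [-180.0, 0.2, -169.5]
force: [-0.9, 0.4, 3.2]
opening: 0.0002
```

carry_out --pt "0 0 0.1" --pt "0 0 0.1" --pt "0 0 0.1" --twist '[0,0,0]'

```text
clock: 10.25
tool_pos: [0.6206, -0.0178, 0.2301]
orientation: [-180.0, 0.2, -169.5]
force: [-1.1, 0.3, 4.8]
opening: 0.0
```

carry_out --pt "0 0 0.1" --pt "0 0 0.1" --pt "0 0 0.1" --twist '[0,0,0]'

```text
clock: 10.5
tool_pos: [0.6206, -0.0179, 0.2292]
orientation: [-180.0, 0.2, -169.5]
force: [-1.0, -1.0, 4.5]
opening: -0.0
```

carry_out --pt "0 0 0.1" --pt "0 0 0.2" --pt "0 0 0.2" --pt "0 0 0.2" --twist '[0,0,0,0]'

```text
clock: 10.83
tool_pos: [0.6208, -0.0179, 0.2277]
orientation: [-180.0, 0.3, -169.5]
force: [-3.1, -0.8, 7.9]
opening: 0.0005
```

carry_out --pt "0 0 0.1" --pt "0 0 0.1" --pt "0 0 0.1" --twist '[0,0,0]'

```text
clock: 11.08
tool_pos: [0.6208, -0.0179, 0.2276]
orientation: [-180.0, 0.3, -169.4]
force: [-3.4, 0.3, 11.4]
opening: 0.0005
```

```bash
python3 - <<'E'
from h import *
o=ctrl.get_obs(); print(o['tool_pos'],o['orientation'],o['force'])
gol(.072,-.132,.10)
gol(.072,-.132,.065)
E
```

```text
[ 0.62079124 -0.01790398  0.22757282] [-179.95391922    0.28188297 -169.44164502] [-3.44477323  0.34447826 11.43659169]
shift cm [-0.89 -5.25 -5.03] twist 0.16
shift cm [-0.88 -5.24 -1.53] twist 0.16
```

Corner 3 dips 3.9 mm at about 6–11 N, so it is the loose one. I'll lift and go above tab 3.

carry_out --pt "0 0 -2.5" --pt "0 0 -5" --pt "0 0 -5.5" --pt "-0.5 -2.5 -5.5" --pt "-0.9 -5 -5.5" --pt "-0.9 -5.2 -5" --pt "-0.9 -5.2 -5" --pt "-0.9 -5.2 -5" --twist '[0,0,0,0,0,0,0,0]'

```text
clock: 11.75
tool_pos: [0.6385, -0.0674, 0.2766]
orientation: [-180.0, 0.2, -169.5]
force: [-0.1, 0.4, 0.1]
opening: 0.0004
```

```bash
python3 - <<'E'
from h import *
o=ctrl.get_obs(); print(o['tool_pos'],o['orientation'],o['force'])
gol(.072,-.132,.019)
a=ctrl.snapshot('wrist'); cv2.imwrite('pics/w3.png',a)
s=ctrl.snapshot('scene'); cv2.imwrite('pics/s3.png',cv2.resize(s[130:290,240:440],None,fx=4,fy=3.75,interpolation=cv2.INTER_CUBIC)[:600])
E
```

```text
[ 0.63849116 -0.06742726  0.27655334] [-179.97774756    0.18630943 -169.50364546] [-0.07805361  0.36228423  0.08815644]
shift cm [-0.01 -0.05  7.96] twist 0.1
```

View pics/w3.png

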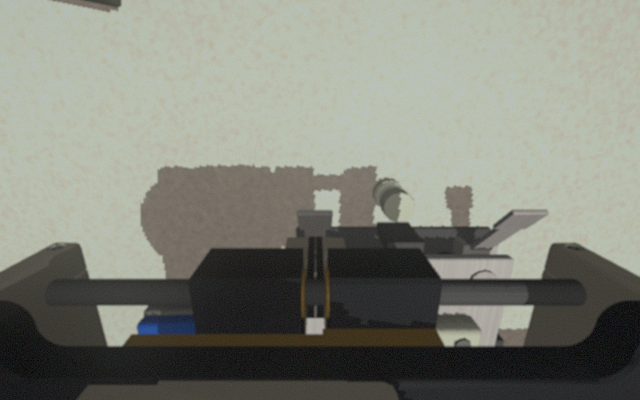

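View pics/s3.png

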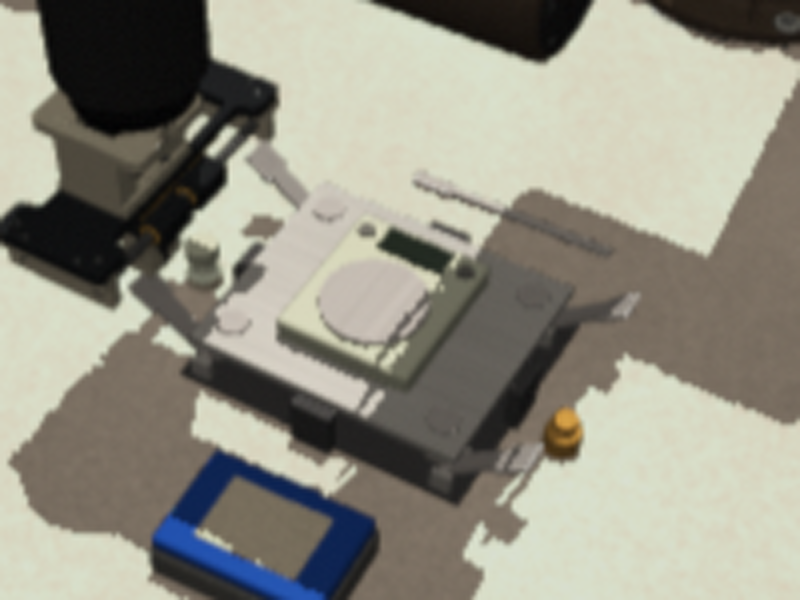

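Tab 3 is in line with the fingertip (column 315), with the vial off to one side. Pressing down.

carry_out --pt "0 0 1.5" --pt "0 0 2.6" --pt "0 0 3.2" --pt "0 0 3.7" --pt "0 0 4.2" --pt "0 0 4.7" --pt "0 0 5.2" --pt "0 0 5.6" --pt "0 0 6" --twist '[0,0,0,0,0,0,0,0,0]'

```text
clock: 12.6
tool_pos: [0.6391, -0.0669, 0.2171]
orientation: [-180.0, 0.3, -169.4]
force: [1.1, -1.0, 2.8]
opening: 0.0001
```

```bash
python3 - <<'E'
from h import *
o=ctrl.get_obs(); print(o['tool_pos'],o['orientation'],o['force'])
gol(.072,-.132,.019)
E
```

```text
[ 0.63909348 -0.06688389  0.21713443] [-179.95474169    0.27172482 -169.42270492] [ 1.10034748 -0.96339066  2.81167011]
shift cm [ 0.04 -0.09  2.01] twist 0.18
```

carry_out --pt "0 0 0.4" --pt "0 0 0.8" --pt "0 0 1.2" --pt "0 0 1.5" --pt "0 0 1.7" --pt "0 0 1.9" --pt "0 0 1.9" --twist '[0,0,0,0,0,0,0]'

```text
clock: 13.18
tool_pos: [0.6392, -0.067, 0.198]
orientation: [-179.9, 0.3, -169.4]
force: [-0.4, -1.1, 1.1]
opening: 0.0003
```

carry_out --pt "0 0 0.1" --pt "0 0 0.1" --pt "0 0 0.1" --twist '[0,0,0]'

```text
clock: 13.43
tool_pos: [0.6392, -0.067, 0.1978]
orientation: [-179.9, 0.3, -169.4]
force: [-2.4, -0.3, 7.9]
opening: 0.0002
```

carry_out --pt "0 0 0.1" --pt "0 0 0.1" --pt "0 0 0.1" --twist '[0,0,0]'

```text
clock: 13.68
tool_pos: [0.6391, -0.0669, 0.1977]
orientation: [-179.9, 0.3, -169.4]
force: [-2.6, -0.6, 9.7]
opening: -0.0
```

carry_out --pt "0 0 0.15" --pt "0 0 0.15" --pt "0 0 0.15" --twist '[0,0,0]'

```text
clock: 13.93
tool_pos: [0.639, -0.067, 0.1977]
orientation: [-179.9, 0.3, -169.4]
force: [-5.4, -0.5, 13.9]
opening: 0.0007
```

carry_out --pt "0 0 -2.5" --pt "0 0 -5" --pt "0 0 -8" --pt "0 0 -9" --pt "0.5 2.5 -9" --pt "1 5 -9" --pt "1 5.2 -7" --pt "1 5.2 -5.5" --pt "1 5.2 -4.2" --pt "1 5.2 -4.0" --pt "1 5.2 -4.0" --pt "1 5.2 -4.0" --twist '[0,0,0,0,0,0,0,0,0,0,0,0]'

```text
clock: 14.93
tool_pos: [0.6196, -0.0176, 0.2378]
orientation: [-179.9, 0.3, -169.4]
force: [-0.3, -0.3, 0.3]
opening: 0.0006
```

```bash
python3 - <<'E'
from h import *
o=ctrl.get_obs(); print(o['tool_pos'],o['orientation'],o['force'])
gol(.062,-.080,.053)
s=ctrl.snapshot('scene'); cv2.imwrite('pics/s4.png',cv2.resize(s[130:290,240:440],None,fx=4,fy=3.75,interpolation=cv2.INTER_CUBIC)[:600])
E
```

```text
[ 0.61958569 -0.01762687  0.23780214] [-179.90777884    0.3310071  -169.36007888] [-0.337259   -0.28257434  0.34643078]
shift cm [ 0.01 -0.09  0.68] twist 0.24
```

View pics/s4.png

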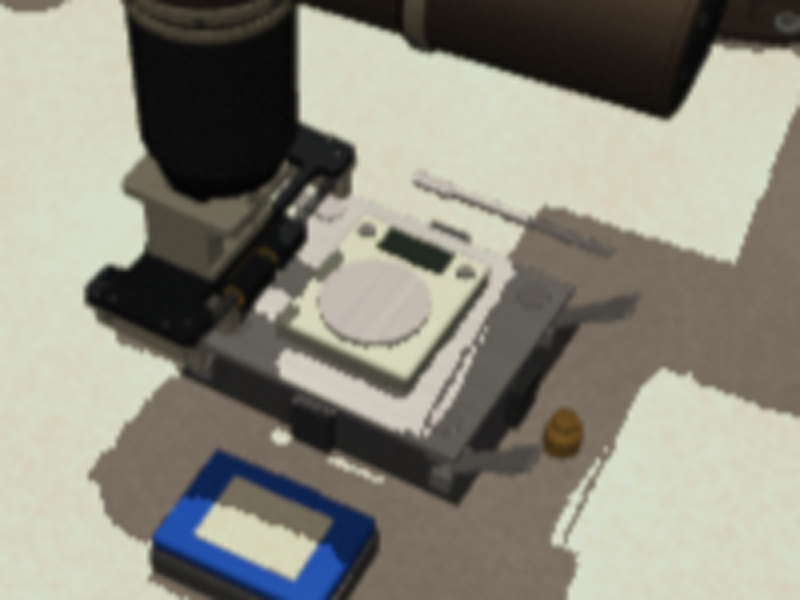

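The gripper hides tab 3 here, and nothing else has moved. Pressing firmly on corner 3 again.

carry_out --pt "0 0 0.2" --pt "0 -0.1 0.4" --pt "0 -0.1 0.6" --pt "0 -0.1 0.6" --pt "0 -0.1 0.6" --twist '[0,0,0,0,0]'

```text
clock: 15.4
tool_pos: [0.6199, -0.0188, 0.2322]
orientation: [-179.9, 0.4, -169.4]
force: [-0.8, 0.6, -0.4]
opening: 0.0002
```

carry_out --pt "0 0 0.1" --pt "0 0 0.1" --pt "0 0 0.1" --twist '[0,0,0]'

```text
clock: 15.65
tool_pos: [0.62, -0.0187, 0.2315]
orientation: [-179.9, 0.4, -169.4]
force: [0.7, 0.6, 2.2]
opening: 0.0005
```

carry_out --pt "0 0 0.1" --pt "0 0 0.1" --pt "0 0 0.1" --twist '[0,0,0]'

```text
clock: 15.9
tool_pos: [0.6201, -0.0187, 0.2307]
orientation: [-179.9, 0.4, -169.4]
force: [-1.4, 0.4, 4.3]
opening: 0.0004
```

carry_out --pt "0 0 0.15" --pt "0 0 0.15" --pt "0 0 0.15" --twist '[0,0,0]'

```text
clock: 16.15
tool_pos: [0.6201, -0.0187, 0.2305]
orientation: [-179.9, 0.4, -169.3]
force: [-4.9, 0.3, 11.8]
opening: 0.0004
```

carry_out --pt "0 0 0.15" --pt "0 0 0.15" --pt "0 0 0.15" --twist '[0,0,0]'

```text
clock: 16.4
tool_pos: [0.62, -0.0187, 0.2304]
orientation: [-179.9, 0.5, -169.3]
force: [-6.0, 1.9, 14.4]
opening: 0.0003
```

It now gives about 1 mm at 14 N, against 3.9 mm before. One slightly firmer press, then straight up and clear.

carry_out --pt "0 0 0.15" --pt "0 0 0.15" --pt "0 0 0.15" --pt "0 0 0.15" --twist '[0,0,0,0]'

```text
clock: 16.73
tool_pos: [0.6199, -0.0187, 0.2304]
orientation: [-179.9, 0.5, -169.3]
force: [-6.3, 0.1, 14.8]
opening: 0.0006
```

carry_out --pt "0 0 -2" --pt "0 0 -4" --pt "0 0 -7" --pt "0 0 -10" --pt "0 0 -13" --pt "0 0 -16" --pt "0 -3 -19" --pt "0 -6 -20" --pt "0 -9 -20" --pt "0 -12 -20" --pt "0 -15 -20" --pt "0 -16 -20" --twist '[0,0,0,0,0,0,0,0,0,0,0,0]'

```text
clock: 17.73
tool_pos: [0.648, -0.1789, 0.43]
orientation: [-179.9, 0.4, -169.4]
force: [0.1, 1.0, 0.1]
opening: 0.0003
```

carry_out --pt "0 0 0" --pt "0 0 0" --pt "0 0 0" --twist '[0,0,0]'

```text
clock: 17.98
tool_pos: [0.6479, -0.1783, 0.4295]
orientation: [-179.9, 0.4, -169.4]
force: [0.1, -0.3, 0.5]
opening: 0.0003
```

```bash
python3 - <<'E'
from h import *
o=ctrl.get_obs(); print(o['tool_pos'],o['orientation'],o['force'])
s=ctrl.snapshot('scene'); cv2.imwrite('pics/s5.png',cv2.resize(s[130:290,240:440],None,fx=4,fy=3.75,interpolation=cv2.INTER_CUBIC)[:600])
cv2.imwrite('pics/w5.png',ctrl.snapshot('wrist'))
E
```

```text
[ 0.64791619 -0.17832947  0.42949984] [-179.87744999    0.41108197 -169.41164139] [ 0.143199   -0.32674805  0.47312044]
```

View pics/s5.png

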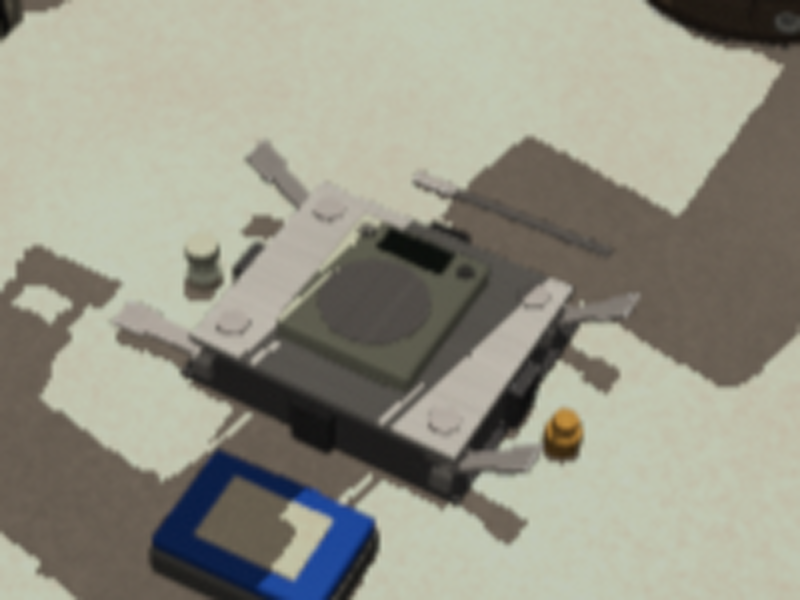

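View pics/w5.png

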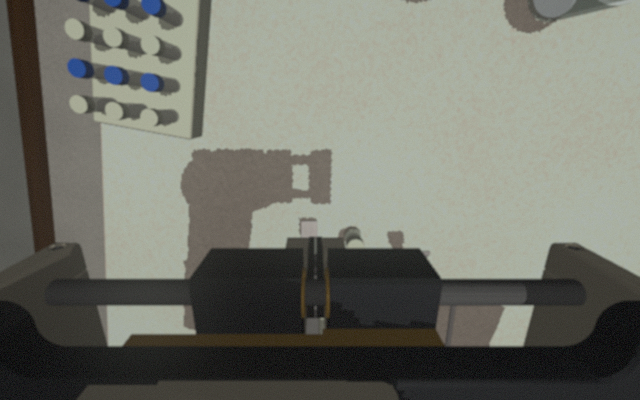

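```bash
python3 - <<'E'
from h import *
c=cam('scene')
for y,z in((-.168,.02),(-.146,.073)):
  u=proj(c,[*wp(.072,y),z]); print((u-[240,130])*[4,3.75])
ctrl.close_job()
E
```

```text
[117.03782324 305.28877725]
[136.89363059 272.77501389]
the job is handed in; nothing more can be done
```

Corner 3 (far right) was the one that rocked. Its shim tab is now pressed flat, a firm re-press shows the dip is gone, and the job is handed in at about 18 s.

- **Finding the corner:** I pressed corners 4, 1, 2 and 3 in turn with the shut fingertips. Corners 4, 1 and 2 moved less than 0.2 mm under 9–15 N. Corner 3 dipped about 3.9 mm.
- **Pressing the tab:** I pressed tab 3 straight down until it stopped under about 14 N, with the fingertip about 20 mm above the bench. In the last scene view its end is at about (120, 315) in the enlarged picture. The prediction was (117, 305) for flat and (137, 273) for raised.
- **Checking again:** Corner 3 gave only about 1.1 mm and then held firm at about 15 N. The task text puts the flat shim's clearance at under 1 mm, so that is marginally more than I expected.

The final views show the other three tabs still raised and the plate, weight, vial, spatula and tip box where they stood. The arm finished about 20 cm up and off to the side, with no contact force reading. I did not look again at the bottle, beaker or jar, but the arm did not press against anything on the way past them.

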